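# Slide the vial rack home under the needle bridge

### The job

Push the loose blue vial rack, lying on the worktop in front of the low aluminium needle bridge, end-on under the bridge until it is fully home against the backstop. Only push it along the worktop with the fingers: never lift it or tip it, and leave the small vessels standing round the bridge alone.

Things in the scene. Friction and masses are not known exactly. Their poses are not given: they have to be found in the camera images.
- bridge: Low needle bridge of bare aluminium, fixed; place and heading vary. Origin on the worktop under the middle of its deck; its +x is the way the rack is pushed in, z up. Passage 84 mm wide (y +-42), 44 mm high, from the open mouth at x = -30 mm to x = +30 mm. Legs 16 mm thick with rounded noses; feet reach y = +-79 mm. Deck top at 52 mm, with a needle guide up to 66 mm in its middle.
- backstop (a point): Middle of the backstop's face, 10 mm above the worktop: a bar 20 mm high across the far end of the passage, at x = +40 mm in the bridge's frame. Nothing else lies in the passage.
- rack: Loose blue vial rack with small vials fixed in it, 0.18 to 0.35 kg, 72 mm (its x) by 190 mm (its y) by 39 mm high: 5 mm of headroom and 6 mm a side under the bridge. Origin at the centre of its underside. Starts before the mouth, its y axis within 20 degrees of the bridge's x, up to 45 mm off the passage's centre line. Either end may lead. Sides and ends upright up to 23 mm.
- rack_home (a point): Where the rack's origin lies when it is fully home: x = -55 mm, y = 0 in the bridge's frame, on the worktop. The leading short end then touches the backstop and 120 mm of the rack still stands out of the mouth.
- headspace_vial: Bystander: glass headspace vial with a light cap, diameter 23 mm, 77 mm tall, loose, standing beside a leg of the bridge; origin at the centre of its foot.
- jar: Bystander: small white jar with a green lid, diameter 39 mm, 47 mm tall, loose, standing beside the other leg of the bridge; origin at the centre of its foot.
- beaker: Bystander: small glass beaker, diameter 48 mm, 58 mm tall, loose, standing behind the backstop; origin at the centre of its foot.
There are look-alikes about, which are no part of the job. There is more than one size of the rack; the one meant has the size given above. What is shaped like the bridge but turquoise is not meant.

How it is judged (in metres and radians):
On the way:
1. the rack's leading end has gone in through the mouth, in line with the passage (x of rack in the frame of bridge above -0.118 m and y of rack in the frame of bridge between -0.02 and 0.02 m and angle between the y axis of rack and the x axis of bridge, either way round below 0.25 rad), for 0.05 s.
At the end, for the whole second after the job is handed in: the rack lies flat and at rest on the worktop under the bridge, its leading end within 4 mm of the backstop, in the passage (within 10 mm of its centre line and 0.12 rad of its direction) (x of rack in the frame of bridge between -0.059 and -0.05 m and y of rack in the frame of bridge between -0.01 and 0.01 m and angle between the y axis of rack and the x axis of bridge, either way round below 0.12 rad and angle between rack's own z axis and vertical below 0.03 rad and height (world z) of rack below 0.003 m and linear speed of rack below 0.01 m/s); the robot touches nothing.
It fails at once if the rack is lifted off the worktop (more than 8 mm) (height (world z) of rack above 0.008 m).
It fails at once if the rack is tipped (more than 0.12 rad) (angle between rack's own z axis and vertical above 0.12 rad).
It fails at once if the headspace vial is disturbed (moved more than 15 mm) (distance of headspace_vial from where it was at the start of the episode above 0.015 m).
It fails at once if the jar is disturbed (moved more than 15 mm) (distance of jar from where it was at the start of the episode above 0.015 m).
It fails at once if the beaker is disturbed (moved more than 15 mm) (distance of beaker from where it was at the start of the episode above 0.015 m).
It also fails if it takes over 58 s, if anything falls off the work surface, if the arm or the gripper's body presses on something with over 40 N, if the wrist force passes 120 N, or if a joint passes its speed limit or range.

### The arm

A 6-joint arm with a two-finger parallel gripper is mounted at the origin on a cart in front of the work surface, level with it; the furniture and walls round the work are solid. World frame = base frame: x ahead of the robot, y to its left, z up, the work surface at z = 0. Lengths are in mm, angles in degrees, forces in N, time in s.
With the tool pointing down it reaches from about 325 to 925 mm from the base axis. Payload 3.1 kg.
Tool frame: the origin (TCP) lies at the very end of the fingers, on their centre line; the grasp point (between the pads) lies grasp_offset behind it (grasp_offset is the distance from the TCP to the grasp point, in mm); z points along the fingers, x is the direction in which the jaws open and shut, and the axes are right-handed (so a half turn about z gives the same grasp; the last joint's range is limited). The gripper opens to 85 mm and grips with 20 to 120 N. Pads are 22 mm wide; open, the fingers measure 114 mm over their backs; the gripper's body (76 mm by 85 mm) begins 54 mm behind the grasp point. The pads swing forward as they close: fully open they stand 13 mm farther back than shut.
Start: joints at [-75.871, 12.427, 92.441, -0, 75.132, -6.429], TCP at [219.491, -585.203, 197.6] pointing down, gripper open.
Joint ranges: [-157.48, 157.48], [-44.54, 120.13], [17.64, 146.25], [-64.5, 244.5], [7.68, 150.69], [-147.95, 147.95]. Speed limits (degrees/s): [159.86, 159.86, 180, 180, 180, 180].

### API

Orientations are given as [roll, pitch, yaw] about the fixed x, y, z axes, in that order (R = Rz(yaw) Ry(pitch) Rx(roll)).
In Python, from station import * gives the robot as it stands. Calls block until the motion is done:
- goto(position, orientation): joint-space move of the TCP to a pose.
- move_l(position, attitude=None, speed=150): straight line of the TCP; attitude=None keeps the orientation; speed is the mean speed in mm/s.
- move_j(angles): joint-space move.
- grip(opening, squeeze=None): finger opening in mm; squeeze is the grip in N (None keeps the last); returns when the fingers have stopped.
- wait(seconds).
- solve_ik(position, orientation): joint angles nearest the present ones, or None.
- get_obs(): the state.
- get_image(name): name is "scene" or "top"; returns the picture (420x560x3 uint8, red, green, blue); there is no depth.
- get_calibration(name): a dict with "fx", "fy", "cx", "cy" (pixels), "R" (3x3) and "t" (3): a world point X has camera coordinates R X + t. Camera axes: x right, y down, z forward; pixel columns grow to the right and rows downward; lengths in mm; the calibration is good to about 2 mm. A picture is of the moment at which its call begins. get_calibration takes no time and is no camera call.
A pose or a line that the arm cannot do raises Unreachable and nothing moves.
- sign_off(): hands the job in, once; it reports no verdict.
Trained networks look in the newest picture that a camera, given by its name, has taken for a name from the list of things; names that differ only in an ending like _2 or _b are one class to them, and where a whole thing is asked for, a point or a joint stands for the part that bears it (a point fixed in the world has none). Each returns a list of dicts, best first, with "score" (0 to 1); they miss things now and then, are a little off and sometimes report something else, mostly with a low value. They report only what shows in the picture. A call takes as long as a camera call. They do not tell look-alikes from the thing itself.
- spot_in(name, camera): "extent" ([centre column, centre row, width, height] in pixels, round what is visible of it).
- regions_of(name, camera): "region" (420x560 bool, what is visible of it) and "extent" ([centre column, centre row, width, height] in pixels, round what is visible of it).
The state is a dict: "t": time; "joint_pos": joint angles; "qvel": joint speeds; "effort": joint torques, N m; "tcp_pos": TCP position; "ee_rot": TCP orientation; "wrist_force": force on the tool from outside, world axes, zero at the start; "moment": the same for the moment, N m; "grip_width": finger opening in mm.
Only numpy, scipy, OpenCV 4.12 (cv2) and the standard library are available. Lean on these libraries where they do the work, as an engineer would, in place of code of your own. Each camera call takes 0.05 s, during which the arm holds its last target. There are 200 camera calls.

## Working session

There is one attempt and no reset: what is moved stays moved. The work goes in short steps, each a Python script; the robot and the scene stay as the last script left them, time stands still between calls to the robot, and variables do not carry over. Pictures are saved under pics/ and viewed, about 8 in all and at most 12, crops included, and the job is handed in when it is done.

```bash
mkdir -p pics; ls; python3 - <<'E'
from station import *
import cv2,json
import numpy as np
for c in("top","scene"):
    im=get_image(c); cv2.imwrite(f"pics/{c}0.png",im[:,:,::-1])
    k=get_calibration(c); print(c,{a:np.round(b,3).tolist() for a,b in k.items()})
    for n in("bridge","rack","headspace_vial","jar","beaker"):
        print(n,[(np.round(d["extent"]).tolist(),round(d["score"],2)) for d in spot_in(n,c)])
print(get_obs())
E
```

```text
pics
top {'fx': 487.205, 'fy': 487.205, 'cx': 282.41, 'cy': 209.857, 'R': [[-0.024, -0.999, -0.025], [-0.983, 0.028, -0.18], [0.181, 0.02, -0.983]], 't': [45.21, 547.082, 1039.659]}
bridge [([423.0, 288.0, 46.0, 73.0], 0.82), ([357.0, 201.0, 41.0, 68.0], 0.7)]
rack [([261.0, 291.0, 54.0, 59.0], 0.9), ([169.0, 286.0, 56.0, 58.0], 0.81), ([267.0, 205.0, 86.0, 50.0], 0.79)]
headspace_vial [([373.0, 255.0, 17.0, 12.0], 0.41)]
jar [([353.0, 151.0, 8.0, 24.0], 0.52)]
beaker [([407.0, 189.0, 29.0, 26.0], 0.93)]
scene {'fx': 532.113, 'fy': 532.113, 'cx': 274.216, 'cy': 210.165, 'R': [[0.774, -0.633, 0.018], [-0.311, -0.404, -0.86], [0.552, 0.66, -0.51]], 't': [-403.734, 218.453, 1062.383]}
bridge [([330.0, 245.0, 59.0, 53.0], 0.76), ([301.0, 309.0, 68.0, 66.0], 0.61), ([365.0, 258.0, 4.0, 30.0], 0.16)]
rack [([207.0, 237.0, 35.0, 35.0], 0.92), ([171.0, 203.0, 35.0, 32.0], 0.87), ([366.0, 257.0, 7.0, 32.0], 0.65), ([277.0, 213.0, 70.0, 42.0], 0.61)]
headspace_vial []
jar [([361.0, 228.0, 14.0, 23.0], 0.9), ([364.0, 259.0, 4.0, 29.0], 0.65), ([329.0, 243.0, 57.0, 52.0], 0.23)]
beaker [([365.0, 257.0, 7.0, 29.0], 0.61)]
{'t': 0.6, 'joint_pos': array([-7.58715457e+01,  1.24256655e+01,  9.24409292e+01,  1.95843945e-03,
        7.51307903e+01, -6.42757212e+00]), 'qvel': array([-0.00625509,  0.1072616 ,  0.07211716, -0.05776656,  0.17415493,
        0.01946142]), 'effort': array([-4.92177442e-04, -3.96582699e+01, -3.04030859e+01, -7.77344712e-05,
        1.18100164e-03, -2.88099891e-06]), 'tcp_pos': array([ 219.49927772, -585.21268914,  197.62039206]), 'ee_rot': array([-1.79998412e+02, -2.81045988e-03, -6.94444761e+01]), 'wrist_force': array([ 0.66950618, -0.0205042 , -0.02899791]), 'moment': array([-0.0175049 ,  0.01478301, -0.04729566]), 'grip_width': 85.54469361677057}
```

View pics/top0.png

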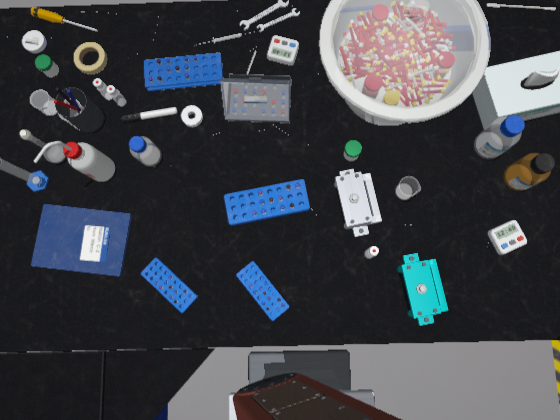

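View pics/scene0.png

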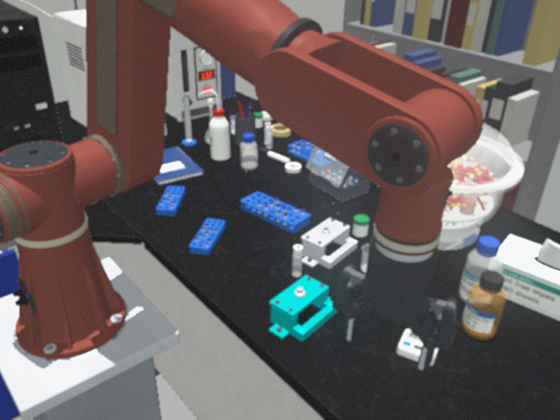

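The large racks are at (267,202) and (183,71), and the small ones at (168,286) and (262,291). The bridges are the bare aluminium one at (357,201) and the turquoise one at (423,288). I choose rack (267,202) and bridge (357,201). The backstop is on the right, so the push goes right in the picture, roughly -y in the world. The jar is at (353,151), the headspace vial at (373,253) and the beaker at (407,188). Next is one close crop to check this.

```bash
cat > h.py <<'E'
from station import *
import numpy as np, cv2
from scipy.optimize import minimize, least_squares
def proj(P,c="top"):
    k=get_calibration(c); q=np.asarray(P,float)@np.array(k["R"]).T+np.array(k["t"])
    return np.c_[k["fx"]*q[:,0]/q[:,2]+k["cx"],k["fy"]*q[:,1]/q[:,2]+k["cy"]]
def back(u,v,z,c="top"):
    k=get_calibration(c);R=np.array(k["R"]);o=-R.T@np.array(k["t"])
    d=R.T@np.array([(u-k["cx"])/k["fx"],(v-k["cy"])/k["fy"],1]); return (o+d*(z-o[2])/d[2])
def place(L,p):
    a=p[2];L=np.asarray(L,float);r=np.array([[np.cos(a),-np.sin(a)],[np.sin(a),np.cos(a)]])
    return np.c_[L[:,:2]@r.T+p[:2],L[:,2]]
def box(x0,x1,y0,y1,z0,z1): return [(x,y,z) for x in(x0,x1) for y in(y0,y1) for z in(z0,z1)]
def rackmask(im,near):
    hsv=cv2.cvtColor(im,cv2.COLOR_RGB2HSV)
    m=cv2.inRange(hsv,(100,110,50),(125,255,255))
    m=cv2.morphologyEx(m,cv2.MORPH_CLOSE,np.ones((7,7)))
    n,l,s,_=cv2.connectedComponentsWithStats(m)
    return (l==l[int(near[1]),int(near[0])]).astype(np.uint8)
def fitrack(im,near,h=23,p0=None):
    # p = x,y,heading of long axis ; box x along length
    m=rackmask(im,near); cs,_=cv2.findContours(m,cv2.RETR_EXTERNAL,cv2.CHAIN_APPROX_NONE)
    hull=cv2.convexHull(max(cs,key=cv2.contourArea))[:,0]
    S=8; mb=np.zeros((420,560),np.uint8); cv2.fillConvexPoly(mb,hull,1); x0,y0,w,hh=cv2.boundingRect(hull)
    o=np.array([x0-30,y0-30]); sz=((hh+60)*S,(w+60)*S)
    def ras(q):
        a=np.zeros(sz,np.uint8); cv2.fillConvexPoly(a,cv2.convexHull(np.round((q+.5-o)*S).astype(np.int32)),1); return a
    big=cv2.resize(mb[o[1]:o[1]+hh+60,o[0]:o[0]+w+60],sz[::-1],interpolation=cv2.INTER_NEAREST)
    def cost(p):
        a=ras(proj(place(box(-95,95,-36,36,0,h),[p[0],p[1],p[2]/100])));return (a!=big).sum()/(S*S)
    if p0 is None:
        c=back(*near,20); (_,_),_,_=cv2.minAreaRect(hull)
        p0=[c[0],c[1],-1.57]
        starts=[[c[0],c[1],(-np.pi/2+d)*100] for d in(-.3,0,.3)]
    else: starts=[[p0[0],p0[1],p0[2]*100]]
    best=min((minimize(cost,s,method="Nelder-Mead",options=dict(initial_simplex=np.array(s)+np.array([[0,0,0],[8,0,0],[0,8,0],[0,0,8]]))) for s in starts),key=lambda r:r.fun)
    p=best.x.copy();p[2]/=100
    return p,best.fun,big.sum()/(S*S)
E
python3 - <<'E'
from h import *
im=get_image("top")
for h in(23,30,39):
    p,c,a=fitrack(im,(267,202),h); print(h,p,np.degrees(p[2]),c,a)
c=im[120:280,215:435]; c=cv2.resize(c,(800,582),interpolation=cv2.INTER_CUBIC)
cv2.imwrite("pics/crop1.png",c[:,:,::-1])
for n,uv,z in(("deckmid",(354,198),66),("jar",(353,149),47),("vial",(374,250),77),("beaker",(407,189),30)): print(n,back(*uv,z))
E
```

```text
23 [574.44106464  68.16432475  -1.40702706] -80.61671201786055 180.53125 2861.0
30 [573.95839153  68.16248222  -1.40001336] -80.21485673868413 115.1875 2861.0
39 [572.85994478  68.27637443  -1.39880072] -80.14537755598094 72.953125 2861.0
deckmid [ 567.26194902 -127.96162899   66.        ]
jar [ 685.55759139 -133.88804564   47.        ]
vial [ 450.33079907 -163.4428148    77.        ]
beaker [ 592.06980117 -254.15822731   30.        ]
```

View pics/crop1.png

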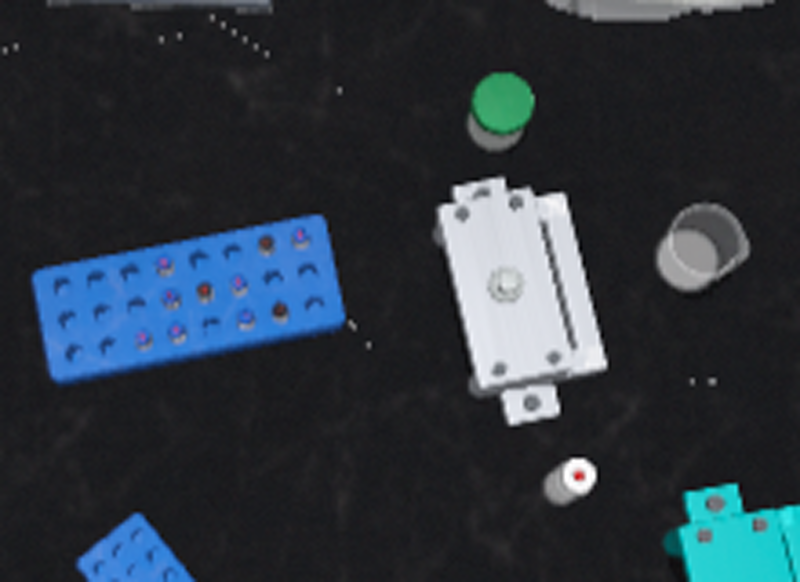

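The crop confirms the choice. The blue 3-row rack spans crop (35..345, 213..383). The white bridge deck has corners at about (437,208), (537,193), (578,375) and (480,392), with its guide at (507,282) and the backstop bar on the right. The jar (502,102), vial (578,477) and beaker (700,245) all stand clear of the push. Next I fit the bridge pose.

```bash
python3 - <<'E'
from h import *
uv=lambda x,y:((x+.5)/3.636-.5+215,(y+.5)/3.6375-.5+120)
obs=[((-30,58,52),(437,208)),((30,58,52),(537,193)),((30,-58,52),(578,375)),((-30,-58,52),(480,392)),((0,0,66),(507,281))]
L=[o[0] for o in obs];U=np.array([uv(*o[1]) for o in obs])
f=lambda p:(proj(place(L,p))-U).ravel()
r=least_squares(f,[570,-128,-1.4],x_scale=[10,10,.1]); print(r.x,np.degrees(r.x[2]),r.fun.reshape(-1,2).round(1).tolist())
p=r.x
q=proj(place([(0,79,6),(0,-79,6),(40,0,20)],p)); print(((q-[215,120])*3.636).round())
# automatic: white mask vs union of hulls
im=get_image("top"); hsv=cv2.cvtColor(im,cv2.COLOR_RGB2HSV); m=((hsv[...,1]<40)&(hsv[...,2]>95)).astype(np.uint8)
n,l,s,_=cv2.connectedComponentsWithStats(m); m=(l==l[205,345]); print(m.sum(), s[l[205,345]])
for c,xy in (("g",p),):
    for rk in([572.9,68.3,-1.3988],[574.2,68.2,-1.40]):
        d=np.array(rk[:2])-p[:2];h=np.array([np.cos(p[2]),np.sin(p[2])]);print("rack in bridge",d@h,d@np.array([-h[1],h[0]]),np.degrees(rk[2]-p[2]))
E
```

```text
[ 566.99561255 -129.8482468    -1.40720467] -80.62688849086675 [[0.8, 0.3], [-0.7, -0.5], [-0.6, -0.7], [-0.3, -0.3], [0.8, 1.2]]
[[471. 186.]
 [524. 423.]
 [562. 287.]]
2108 [ 335  169   47   68 2108]
rack in bridge -194.54110426757643 38.09656484574037 0.4815521079671856
rack in bridge -194.23071755839925 39.36292186126416 0.41279717255149445
```

```bash
cat >> h.py <<'E'
B=np.array([567.,-129.8,-1.4072])
def w(x,y,z):  # bridge frame -> world
    return place([(x,y,z)],B)[0].tolist()
def inb(p):
    h=np.array([np.cos(B[2]),np.sin(B[2])]);d=p[:2]-B[:2]; return np.round([d@h,d@np.array([-h[1],h[0]]),np.degrees(p[2]-B[2])],2)
def F():
    f=get_obs()["wrist_force"]; h=np.array([np.cos(B[2]),np.sin(B[2])]); return np.round([f[:2]@h,f[:2]@np.array([-h[1],h[0]]),f[2]],1)
E
python3 - <<'E'
from h import *
yaw=np.degrees(B[2])
best=None
for a in(yaw,yaw+180):
    print(a,solve_ik(w(-194,104,150),[180,0,a]))
a=yaw
for x in(yaw,yaw+180):
    q=solve_ik(w(-194,104,150),[180,0,x]); 
    if q is not None and abs(q[5])<100: a=x
goto(w(-194,104,200),[180,0,a]); grip(50)
move_l(w(-194,104,5),speed=150)
print(F(),get_obs()["tcp_pos"],get_obs()["grip_width"])
for y in(95,88,82,76,70,64):
    move_l(w(-194,y,5),speed=40); print(y,F())
im=get_image("top");cv2.imwrite("pics/t2.png",im[:,:,::-1]);print(get_obs()["t"])
E
```

```text
-80.62662093080945 [ 7.67021799e-01  1.69282815e+01  9.22279323e+01 -2.54444375e-14
  7.08437862e+01  8.13936427e+01]
99.37337906919055 [  0.7670218   16.92828146  92.22793233   0.          70.84378621
 -98.60635727]
[0.8 1.4 0. ] [639.30748473  78.57813132   6.39858612] 49.64332380405306
95 [-0.3 -0.8  0.8]
88 [ 0.4 -0.6  0.3]
82 [ 0.4 -0.7 -0.1]
76 [-0.3  0.6 -0.1]
70 [-0.8  0.1  0.1]
64 [-0.1  0.8  0.4]
7.3083
```

View pics/t2.png

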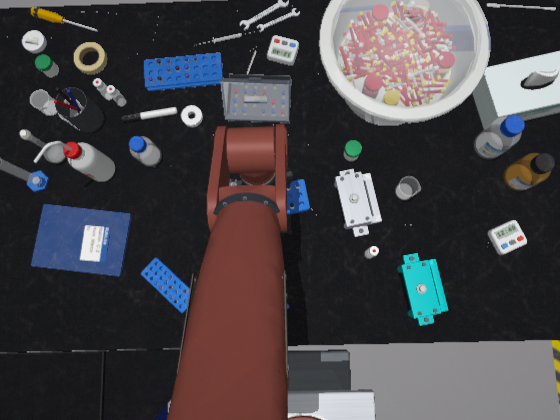

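The arm hides most of the rack; only its leading end shows, at about (300,197). I compare that end with the first picture to find the contact.

```bash
python3 - <<'E'
from h import *
a=cv2.imread("pics/top0.png")[:,:,::-1].copy();b=cv2.imread("pics/t2.png")[:,:,::-1].copy()
for im in(a,b):
    hsv=cv2.cvtColor(im,cv2.COLOR_RGB2HSV); m=cv2.inRange(hsv,(100,110,50),(125,255,255))[160:240,288:330]
    print([(c+288,(np.where(m[:,c])[0][[0,-1]]+160).tolist()) for c in range(4,26,3) if m[:,c].any()])
print(get_obs()["tcp_pos"])
im=get_image("scene");cv2.imwrite("pics/s2.png",cv2.resize(im[150:300,180:400],(800,545))[:,:,::-1])
E
```

```text
[(292, [180, 213]), (295, [180, 213]), (298, [179, 212]), (301, [179, 212]), (304, [180, 211]), (307, [193, 210])]
[(292, [181, 213]), (295, [180, 213]), (298, [179, 212]), (301, [179, 212]), (304, [180, 211]), (307, [193, 210])]
[598.41876945  72.02449449   4.98534214]
```

View pics/s2.png

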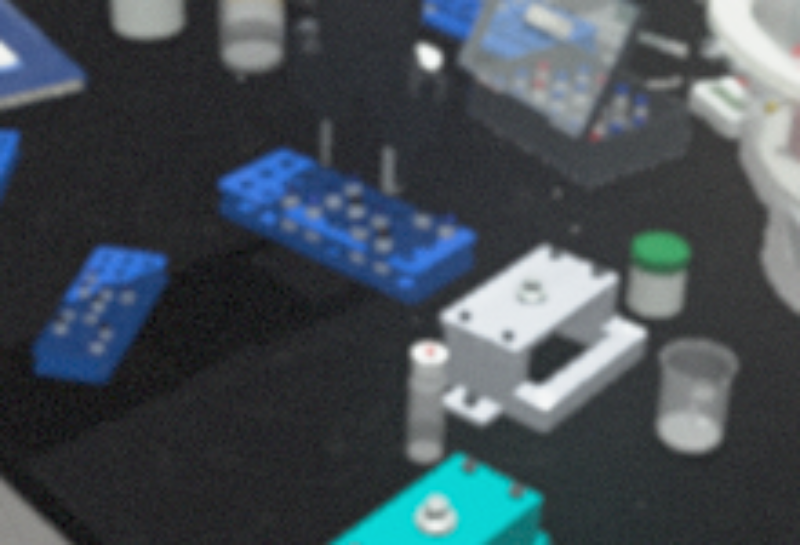

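The rack has not moved, yet the TCP should already be at its side. I need the full scene view and the TCP projection before going on.

```bash
python3 - <<'E'
from h import *
im=get_image("scene").copy()
t=get_obs()["tcp_pos"]; 
for c in("scene","top"): print(proj([t,t+[0,0,100]],c))
rp=np.array([573.3,68.3,-1.40]); q=proj(place(box(-95,95,-36,36,0,39),rp),"scene"); bq=proj(place(box(-30,30,-58,58,0,52),B),"scene")
for x in q: cv2.circle(im,tuple(int(v) for v in x.round()),1,(255,255,0),-1)
for x in bq: cv2.circle(im,tuple(int(v) for v in x.round()),1,(255,0,0),-1)
for x in proj([t,t+[0,0,100]],"scene"): cv2.circle(im,tuple(int(v) for v in x.round()),2,(0,255,0),-1)
cv2.imwrite("pics/s3.png",cv2.resize(im,(800,600))[:,:,::-1])
E
```

```text
[[279.43337432 209.71182121]
 [280.31010378 176.69057749]]
[[264.86991027 192.62893929]
 [262.0477541  182.62463282]]
```

View pics/s3.png

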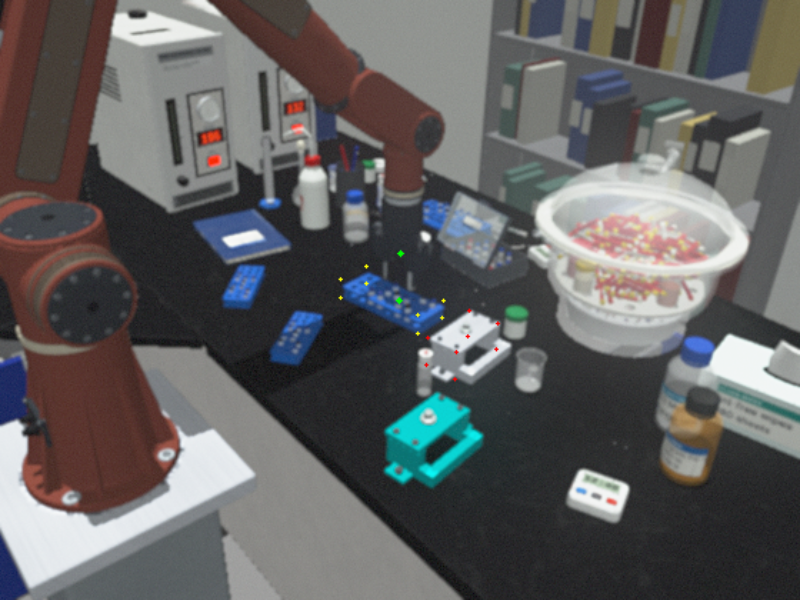

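```bash
sed -i 's/def fitrack(im,near,h=23,p0=None):/def fitrack(im,near,h=23,p0=None,cam="top"):/; s/\[p\[0\],p\[1\],p\[2\]\/100\])));return/[p[0],p[1],p[2]\/100]),cam));return/; s/c=back(\*near,20)/c=back(*near,20,cam)/' h.py
python3 - <<'E'
from h import *
im=get_image("scene")
L=[(-30,-58,52),(30,-58,52),(30,58,52),(-30,58,52),(0,0,66)]
U=(np.array([(442,315),(520,350),(617,277),(548,245),(532,288)])+.5)/3.636-.5+[180,150]
r=least_squares(lambda p:(proj(place(L,p),"scene")-U).ravel(),[570,-128,-1.4],x_scale=[10,10,.1]); print("bridge scene",r.x,np.degrees(r.x[2]),r.fun.reshape(-1,2).round(1).tolist())
top=cv2.imread("pics/top0.png")[:,:,::-1].copy()
for h in(23,30,39):
    p,c,a=fitrack(im,(277,213),h,None,"scene"); print(h,p,np.degrees(p[2]),c,a)
print("top z0 of vial/jar/beaker",[spot_in("jar","scene")[:1]])
t=get_obs()["tcp_pos"]
move_l([t[0],t[1],70],speed=150)
b=get_image("scene"); t=get_obs()["tcp_pos"]
h=np.array([np.cos(B[2]),np.sin(B[2]),0]); 
q=proj([t,t+30*h,t-30*h],"scene"); print(q,get_obs()["t"])
c=b[140:240,220:340].copy(); c=cv2.resize(c,None,fx=6,fy=6,interpolation=cv2.INTER_CUBIC)
for x in q: cv2.drawMarker(c,tuple(int(v) for v in ((x-[220,140]+.5)*6)),(0,255,0),0,16)
cv2.imwrite("pics/s4.png",c[:,:,::-1])
E
```

```text
bridge scene [ 570.05995491 -133.60119472   -1.38248   ] -79.21026911073413 [[-0.1, 0.7], [-0.5, 0.8], [0.8, 0.3], [-0.7, 0.5], [0.5, -2.4]]
23 [574.81652829  65.51331976  -1.39060296] -79.6756804764686 270.5 1803.0
30 [573.61147136  64.26421526  -1.40104402] -80.27390908238414 108.078125 1803.0
39 [569.34329596  60.1760193   -1.39624357] -79.99886351124907 130.171875 1803.0
top z0 of vial/jar/beaker [[{'extent': [360.7, 228.0, 12.6, 27.8], 'score': 0.57}]]
[[279.68613599 189.02005632]
 [288.38732481 192.77181847]
 [271.19116619 185.35721129]] 8.1417
```

View pics/s4.png

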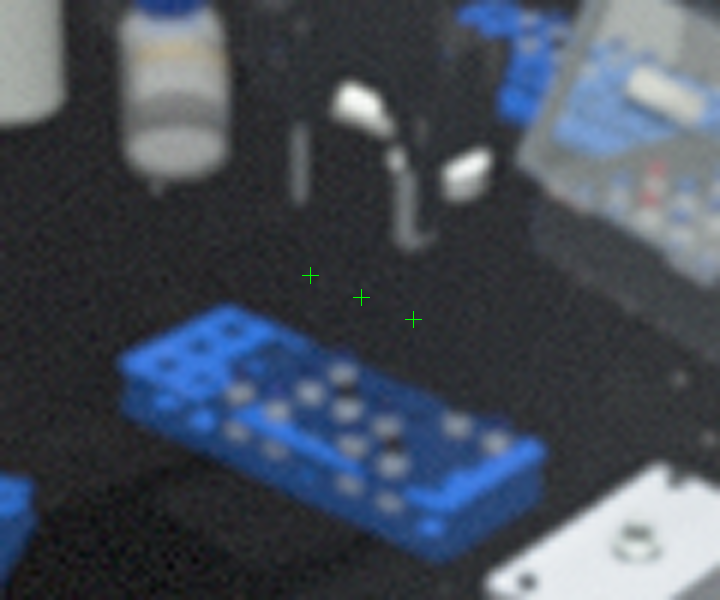

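Both cameras put the rack at the same place within a few mm. But the visible grey finger ends sit about 12 px above the projected TCP, so the real tips may be higher than assumed or the dark tips may not show. I test this by feeling for the worktop beside the rack with the force readout.

```bash
python3 - <<'E'
from h import *
move_l(w(-194,104,70)); move_l(w(-194,104,6)); wait(.2); print(get_obs()["ee_rot"],get_obs()["moment"])
f0=get_obs()["wrist_force"][2]
for z in range(3,-40,-2):
    move_l(w(-194,104,z),speed=30); o=get_obs(); f=o["wrist_force"][2]
    print(z,round(o["tcp_pos"][2],1),round(f,1))
    if abs(f-f0)>5: break
print(get_obs()["t"])
im=get_image("scene");q=proj([get_obs()["tcp_pos"]],"scene")[0];print(q)
E
```

```text
[1.79819578e+02 2.81785645e-02 9.93762945e+01] [0.070326   0.01957131 0.0180625 ]
3 3.1 -0.1
1 0.7 0.1
-1 -1.3 -0.7
-3 -3.2 -0.0
-5 -5.2 -0.4
-7 -7.2 -0.4
-9 -9.2 0.3
-11 -11.2 0.0
-13 -13.2 0.6
-15 -15.2 -0.2
-17 -17.3 -0.6
-19 -19.2 0.2
-21 -21.2 0.1
-23 -23.2 -0.5
-25 -25.2 0.8
-27 -27.2 0.2
-29 -29.2 -0.2
-31 -31.2 0.2
-33 -33.2 0.0
-35 -35.2 -0.1
-37 -36.6 1.8
-39 -36.7 11.5
14.8333
[288.59654836 217.20497713]
```

The true fingertips lie about 36.6 mm above the reported TCP. That explains why the fingers passed over the rack without touching it. I correct z by this offset and push sideways.

```bash
python3 - <<'E'
from h import *
Z=-29.5
move_l(w(-194,104,Z),speed=60)
for y in(92,86,80,70,60,52):
    move_l(w(-194,y,Z),speed=50); print(y,F())
move_l(w(-194,60,Z),speed=60); move_l(w(-194,60,60),speed=200); move_l(w(-320,60,60),speed=200)
move_l(w(-340,0,60),speed=200)
for cam,n in(("scene",(275,215)),("top",(262,212))):
    im=get_image(cam);cv2.imwrite(f"pics/{cam}5.png",im[:,:,::-1])
    for h in(30,39):
        p,c,a=fitrack(im,n,h,np.array([550,62,-1.4]),cam); print(cam,h,inb(p),c,a)
print(get_obs()["t"])
E
```

```text
92 [ 0.6 -1.1 -0.2]
86 [ 0.1 -0.2  0.4]
80 [-0.7  0.   0.1]
70 [-0.2  0.2 -0.2]
60 [-0.   0.9 -0.7]
52 [-0.   0.   0.2]
scene 30 [-1.8973e+02  3.4000e-01  1.4000e-01] 174.671875 1934.0
scene 39 [-187.55   -2.11    1.88] 109.90625 1934.0
top 30 [-1.9439e+02  3.4600e+00  1.5000e-01] 121.5625 2878.0
top 39 [-1.9386e+02  2.4700e+00 -4.0000e-02] 74.421875 2878.0
19.3583
```

View pics/top5.png

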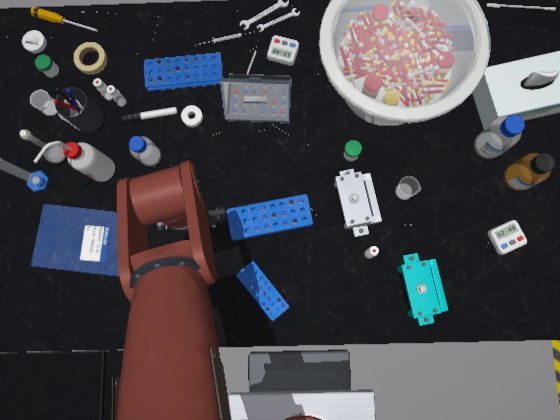

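The rack moved sideways cleanly and now lies at (270,217), aligned within about 0.2°, y about 0 to +3 mm. Next I turn the gripper and push from the end up to just before the mouth.

```bash
python3 - <<'E'
from h import *
Z=-29.5
ya=np.degrees(B[2])+90
c=[(abs(q[5]),a) for a in(ya,ya-180) for q in[solve_ik(w(-335,0,60),[180,0,a])] if q is not None]; print(c)
goto(w(-335,0,60),[180,0,min(c)[1]]); grip(44)
move_l(w(-335,0,Z),speed=150); wait(.1)
for x in(-315,-295,-275,-255,-240):
    move_l(w(x,0,Z),speed=60); print(x,F())
o=get_obs();print(o["tcp_pos"],o["t"])
for cam,n in(("scene",(300,228)),("top",(298,212))):
    im=get_image(cam);cv2.imwrite(f"pics/{cam}6.png",im[:,:,::-1])
    for h in(30,39):
        p,cc,a=fitrack(im,n,h,np.array([557,6,-1.4]),cam); print(cam,h,inb(p),cc,a)
a=cv2.imread("pics/top6.png")[140:270,210:410];b=cv2.imread("pics/scene6.png")[160:290,220:420]
cv2.imwrite("pics/j6.png",np.hstack([cv2.resize(v,(400,260),interpolation=cv2.INTER_CUBIC) for v in(a,b)]))
E
```

```text
[(np.float64(4.70999926987852), np.float64(9.373379069190548))]
-315 [0.2 0.4 0.1]
-295 [-0.4  0.4  0.5]
-275 [ 0.1  1.  -0.3]
-255 [ 0.3 -0.4 -0.4]
-240 [1.1 0.  0.1]
[528.02791297 106.38732665 -29.51768734] 24.1667
scene 30 [-150.43    5.47    0.59] 328.890625 1716.0
scene 39 [-148.04   -0.41   -0.88] 363.5 1716.0
top 30 [-1.2885e+02  3.0900e+00  2.0000e-02] 564.734375 2346.0
top 39 [-132.11    2.58    0.26] 568.03125 2346.0
```

View pics/j6.png

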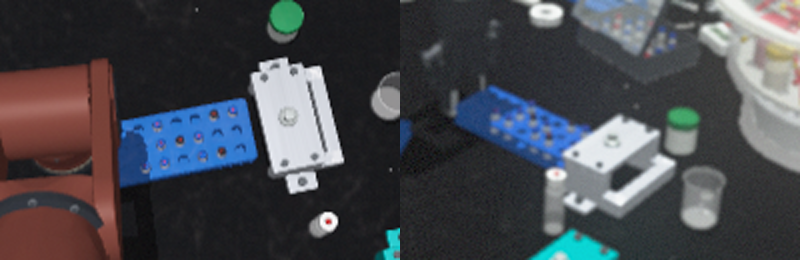

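The rack is in line with the passage just before the mouth: in the left half of the picture its leading edge at (252,129) faces the deck edge at (262,122). I push on, watching the force.

```bash
python3 - <<'E'
from h import *
Z=-29.5
xs=list(range(-232,-175,8))+list(range(-175,-140,2))
for x in xs:
    move_l(w(x,0,Z),speed=50 if x<-175 else 30); f=F(); print(x,f, end=" ")
    if np.hypot(f[0],f[1])>8: break
o=get_obs();print(o["tcp_pos"],inb(np.r_[o["tcp_pos"][:2],0])[:2],o["t"])
for cam in("top","scene"): im=get_image(cam);cv2.imwrite(f"pics/{cam}7.png",im[:,:,::-1])
a=cv2.imread("pics/top7.png")[140:270,210:410];b=cv2.imread("pics/scene7.png")[160:290,220:420]
cv2.imwrite("pics/j7.png",np.hstack([cv2.resize(v,(400,260),interpolation=cv2.INTER_CUBIC) for v in(a,b)]))
E
```

```text
-232 [ 0.4 -0.1 -0.6] -224 [ 0.5  0.8 -0.2] -216 [-0.9  0.8 -1.2] -208 [-0.   0.3  0.1] -200 [-0.3  0.6 -0.3] -192 [-0.1  0.7  0.5] -184 [ 0.8  0.  -0.4] -176 [-0.3 -0.6 -0.6] -175 [ 0.6 -0.2  0.4] -173 [-0.7  0.3  0.4] -171 [-1.   0.1  0.3] -169 [-0.9 -0.3  0.2] -167 [-0.4  0.1  0.3] -165 [-0.  -0.2  0. ] -163 [-0.1  0.6  0.1] -161 [-1.5 -1.1 -0.5] -159 [-5.8 -0.3  1.6] -157 [-10.5  -0.3   2.1] [540.60552196  28.38651041 -29.46417068] [-160.37   -0.28] 29.2333
```

View pics/j7.png

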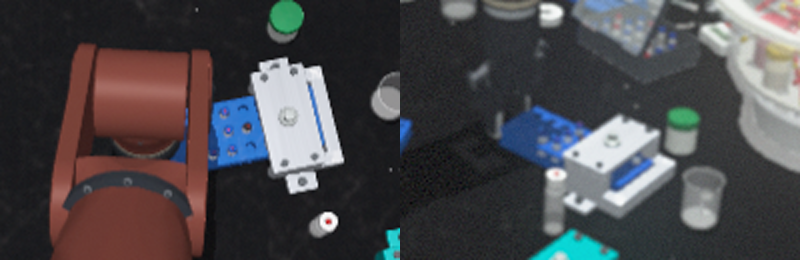

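The rack shows in the slot by the backstop, and the arm stalls at -160 mm (expected about -162) with the force rising. I back off and check.

```bash
python3 - <<'E'
from h import *
Z=-29.5
move_l(w(-185,0,Z),speed=50); move_l(w(-260,0,Z),speed=150); move_l(w(-330,0,80),speed=200); wait(.3)
im=get_image("top");cv2.imwrite("pics/top8.png",im[:,:,::-1])
# rear end line: fit with rear corners
m=rackmask(im,(325,206)); ys,xs=np.where(m); print(xs.min(),xs.max(),ys.min(),ys.max())
for h in(30,39):
    for x in(-50,-55,-60): print(h,x,proj([w(x-95,36,h),w(x-95,-36,h)]).round(1).tolist())
c=im[150:270,250:410].copy(); cv2.imwrite("pics/c8.png",cv2.resize(c,(800,600),interpolation=cv2.INTER_CUBIC)[:,:,::-1])
print(F(),get_obs()["t"])
E
```

```text
285 343 188 229
30 -50 [[287.4, 198.1], [293.4, 228.7]]
30 -55 [[285.3, 198.5], [291.3, 229.1]]
30 -60 [[283.2, 198.9], [289.1, 229.5]]
39 -50 [[287.4, 197.3], [293.4, 228.1]]
39 -55 [[285.2, 197.7], [291.2, 228.5]]
39 -60 [[283.1, 198.1], [289.0, 228.9]]
[ 0.5 -0.2 -0.2] 31.8417
```

View pics/c8.png

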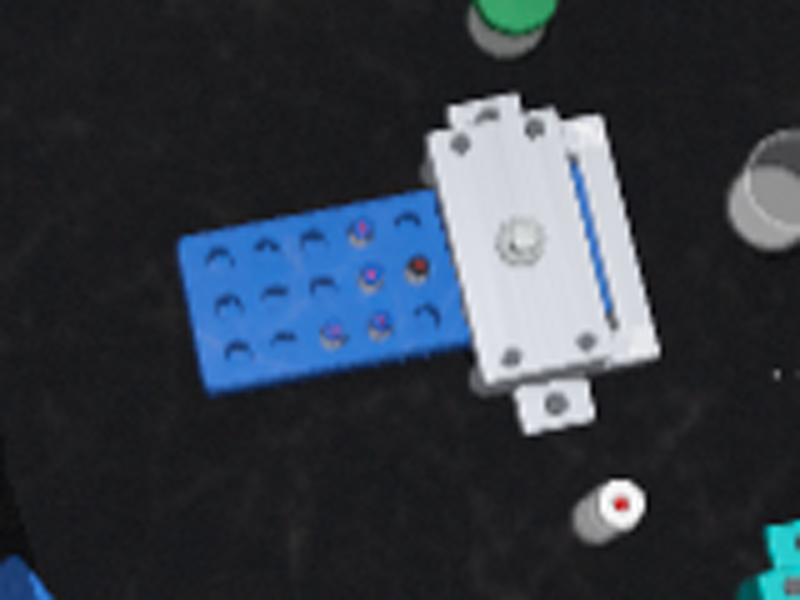

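The rear corners at (285.6,198.0) and (292.0,228.6) match the prediction for x = -55 mm, y = 0 within a pixel. Blue fills the slot right up to the backstop, and the vessels stand where they were, so I hand in.

```bash
python3 -c "
from station import *
sign_off()"
```

```text
the job is handed in; nothing more can be done
```

The rack is fully home under the aluminium bridge, and I handed the job in at about 32 s; `sign_off()` gives no verdict. I pushed it about 36 mm sideways onto the passage's centre line with two fingers, then end-on through the mouth until the force rose to about 10 N.

**Last checks:**
- **Rack position:** The last top picture puts the rack's rear corners within a pixel (about 2 mm) of where they would be at x = -55 mm, y = 0, in line with the passage. Blue fills the slot right up to the backstop.
- **Stall point:** The arm stopped at TCP x = -160 mm in the bridge's frame, where about -162 mm was expected.
- **Vessels and gripper:** The vial, jar and beaker looked unmoved. The gripper was clear of everything before I handed in.

**What disagreed or failed:**
- **Fingertip height:** My first sideways push passed over the rack without touching it. The real fingertips are about 36.6 mm above the reported TCP; I found this by lowering them onto the worktop and corrected for it.
- **Cameras:** The two cameras differed by about 3 to 5 mm on the bridge and rack positions. That was within the passage's 6 mm a side.
- **Partly hidden rack:** Just before the mouth the arm hid part of the rack and the position fits were poor, so there I judged alignment from the picture.

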